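# Close the test fixture and start the board test

### The job

Start the functional test of the circuit board lying in the bench test fixture: with closed fingers push the hinged lid down by its front bar until the spring latch snaps over it and holds it, then flip the power rocker on by pressing its raised end down until it clicks over, then press the large round start key right down and let it spring back. Only push with the fingertips: grip or lift nothing, and leave the small square abort key, the board and the tools and parts lying around untouched.

Things in the scene. Friction and masses are not known exactly. Their poses are not given: they have to be found in the camera images.
- tester: bench test fixture, fixed, on rubber feet: grey tub, black nest deck, raised grey console at its front. Origin at worktop level; x from the console (front, to the robot) to the lid hinge (rear), y left, z up. Tub x -128 to 108, y -98 to 98 mm; deck 60, console 70 mm high (x -128 to -68). Centres on it: rocker x -95, y 56; round start key x -95, y -56; small square abort key x -108, y 0 mm
- lid (a joint): lid angle, rad: 0 = on its stop, about 0.02 = held shut by the latch, starts open at 0.45 to 0.58. Hinge axis along the fixture's y at its x 85, z 96 mm; lid 128 mm wide, 131 mm from hinge to the bar's front edge, with a steel tongue 11 mm longer in the middle. A spring reopens it unless latched; closing takes up to about 12 N pressed straight down on the bar
- lid_bar (a point): middle of the top of the aluminium bar along the lid's front edge, where to push (bar 32 x 128 x 12 mm, this point 115 mm from the hinge axis). Moves with the lid: open, it stands higher and up to 24 mm nearer the hinge; shut, it lies at the fixture's x -30, y 0, z 104.5 mm, and about 2 mm higher when latched
- latch (a joint): sprung steel latch hook in front of the lid's middle, rad: 0 = upright, its rest with the lid open and also when snapped over the tongue; the descending tongue pushes it forward to about 0.2 and it springs back by itself. Its black release tab (28 mm wide, about 107 to 118 mm up) points forward to the fixture's x -81 mm: not to be pushed
- rocker (a joint): power rocker, rad: 0 = off (left, outer end raised), 0.36 = on (outer end down); an over-centre spring snaps it either way past 0.18. About 5 N at the end flips it
- rocker_end (a point): top of the rocker's left (outer) end, raised when off; moves with it. Black rocker 50 mm long along the fixture's y, 24 mm wide, dished top, pivot at the fixture's x -95, y 56 mm. This point lies about 20 mm beyond the pivot, about 90 mm above the worktop when off, 83 mm when on; a push of the end down to 83 mm takes it fully over
- start_key (a joint): travel of the start key, m: 0 = up, 0.005 = right down; it springs back; 5 N holds it right down
- start_key_top (a point): middle of the top of the start key: a round aluminium key 29 mm across in a 40 mm steel ring 4 mm high; 84 mm above the worktop when up. It moves with the key
- abort_key (a joint): travel of the abort key, m: 0 = up; must stay up. A black square key 13 x 13 mm, top 78 mm above the worktop
- board: the green circuit board under test, 50 x 66 x 10 mm, loose between locating pins on the grey sprung nest plate in the fixture; origin at the middle of its underside, 76 mm above the worktop with the lid open and 71 to 74 mm when the latched lid presses it onto the test pins
- cutters: side cutters with red handles, 48 x 140 x 13 mm, loose, beside the fixture; origin under the middle; a bystander
- tweezers: steel tweezers, 14 x 122 x 9 mm, loose, in front of the fixture; origin under the middle; a bystander
- reel: solder reel, 53 mm across, 24 mm high, loose, left of the console; origin under the middle; a bystander
Mind the look-alikes: they are no part of the job. There is more than one size of the board; the job needs the smallest.

How it is judged:
On the way, in this order (a step that is already met when the one before it is completed fails the run):
1. the lid is down and the latch has snapped over it (value of joint lid below 0.03 rad and value of joint latch below 0.04 rad), for 0.2 s.
2. the rocker is switched on with the lid latched (all of step 1 and value of joint rocker above 0.3 rad), for 0.1 s.
3. the start key is pressed right down with lid latched and power on (all of step 2 and value of joint start_key above 0.0038 m), for 0.1 s.
At the end, for the whole second after the job is handed in: The lid is shut (under 0.03 rad) and held by the latch (under 0.04 rad) with the board pressed at least 1.2 mm down in its nest and still between its pins, the rocker is on (over 0.3 rad), and the start and abort keys are up (under 1 mm) (all of step 2 and value of joint each of start_key, abort_key below 0.001 m and z of board in the frame of tester below 0.0748 m and x of board in the frame of tester between 0.013 and 0.027 m and y of board in the frame of tester between -0.006 and 0.006 m); the robot touches nothing.
It fails at once if the rocker is flipped on while the lid is not latched (value of joint rocker above 0.3 rad and not (value of joint lid below 0.03 rad and value of joint latch below 0.04 rad)).
It fails at once if the start key is pressed before the power is on (value of joint start_key above 0.002 m and not (value of joint rocker above 0.3 rad)).
It fails at once if the abort key is pressed (value of joint abort_key above 0.0015 m).
It fails at once if the board is touched with the fingers or lifted out of its nest, or the lid is lifted farther open (contact force between the fingers and board above 0.5 N or z of board in the frame of tester above 0.084 m or value of joint lid above 0.68 rad).
It fails at once if a bystander (cutters, tweezers, solder reel) is moved or lifted more than 15 mm (distance of any of cutters, tweezers, reel from where it was at the start of the episode above 0.015 m).
It also fails if it takes over 42 s, if anything falls off the work surface, if the arm or the gripper's body presses on something with over 40 N, if the wrist force passes 120 N, or if a joint passes its speed limit or range.

### The arm

A 7-joint arm with a two-finger parallel gripper is mounted at the origin on a cart in front of the work surface, level with it; the furniture and walls round the work are solid. World frame = base frame: x ahead of the robot, y to its left, z up, the work surface at z = 0. Lengths are in m, angles in rad, forces in N, time in s.
With the tool pointing down it reaches from about 0.35 to 0.775 m from the base axis. Payload 3.1 kg.
Tool frame: the origin (TCP) lies midway between the tips of the shut fingers; the grasp point (between the pads) lies env.grip_point_offset behind it (env.grip_point_offset is the distance from the TCP to the grasp point, in m); z points along the fingers, y is the direction in which the jaws open and shut (so a half turn about z gives the same grasp; the last joint's range is limited). The gripper opens to 85 mm and grips with 20 to 120 N. Pads are 22 mm wide; open, the fingers measure 114 mm over their backs; the gripper's body (76 mm by 85 mm) begins 54 mm behind the grasp point. The pads swing forward as they close: fully open they stand 13 mm farther back than shut.
Start: joints at [-0.042, 0.311, 0.014, 1.512, -0.004, 1.319, -0.027], TCP at [0.55, 0, 0.231] pointing down, gripper open.
Joint ranges: [-2.7, 2.7], [-0.3, 1.91], [-1.27, 1.3], [0.12, 2.57], [-1.44, 4.58], [0.2, 2.03], [-3.05, 3.05]. Speed limits (rad/s): [2.79, 2.79, 3.14, 3.14, 3.14, 3.14, 3.14].

### API

Orientations are given as a unit quaternion [w, x, y, z].
In Python, from rig import env, eyes gives the robot as it stands.
- The arm moves only by the tool move_arm, never from a script. Its argument "increments" is one flat list of numbers, 6 for each row, row after row: the shift along the tool's x, y, z in mm, then the turn, a rotation vector about the tool's x, y, z in degrees. A call has 1 to 5 rows; each row shifts and turns the pose as measured when the row begins, along the tool's axes as they then stand; what a row does not reach is not made up. A row lasts 1/12 s, in which the tool goes at most 41.7 mm and 7.16 degrees, less where a joint would pass 70% of its speed; a pose out of reach is approached as far as the arm can. A call with a gripper value outside its range is refused whole. "fingers" is the closure, from 0 (fully open) to 1 (shut), set as the call begins (left out, the last holds). The fingers move at their own pace and stop on an object; "force" is the grip in N (left out, the last holds). Time passes only in rows, so rows that do not move let the fingers close. It gives the time, the measured TCP pose, the force and the opening at its end, in the units of the state.
- env.state(): the state, without advancing time (a new reading comes with each control period).
- eyes.read_camera(name): name is "scene" or "side" or "wrist"; returns a dict with "image" (384x512x3 uint8, blue, green, red), "depth" (384x512 float32, m along the optical axis (not along the pixel's ray), 0 where there is no reading), "camera_matrix" (3x3 intrinsics, pixels), "R" (3x3) and "t" (3): a world point X has camera coordinates R X + t. Camera axes: x right, y down, z forward; pixel columns grow to the right and rows downward; lengths in m; the calibration is good to about 2 mm. The wrist camera is an equidistant fisheye: a pixel r from the principal point sees the ray r / f radians off the axis. A picture is of the moment at which its call begins.
- env.finish_job(): hands the job in, once; it reports no verdict.
Trained networks look in the newest picture that a camera, given by its name, has taken for a name from the list of things; names that differ only in an ending like _2 or _b are one class to them, and where a whole thing is asked for, a point or a joint stands for the part that bears it (a point fixed in the world has none). Each returns a list of dicts, best first, with "p" (0 to 1); they miss things now and then, are a little off and sometimes report something else, mostly with a low value. They report only what shows in the picture. A call takes as long as a camera call. They do not tell look-alikes from the thing itself.
- eyes.look_for(camera, name): "point" ([column, row] as shares, 0 to 1, of the picture: columns of its width, rows of its height, amid what is visible of it).
- eyes.trace(camera, name): "mask" (384x512 bool, what is visible of it) and "point" ([column, row] as shares, 0 to 1, of the picture: columns of its width, rows of its height, amid what is visible of it).
The state is a dict: "clock": time; "joint_positions": joint angles; "qd": joint speeds; "joint_torque": joint torques, N m; "tcp_pos": TCP position; "orientation": TCP orientation; "force": force on the tool from outside, world axes, zero at the start; "ft_torque": the same for the moment, N m; "finger_gap": opening from 0.0 (shut) to 1.0 (fully open).
Only numpy, scipy, OpenCV 4.12 (cv2) and the standard library are available. Lean on these libraries where they do the work, as an engineer would, in place of code of your own. Each camera call takes 0.05 s, during which the arm holds its last target.

## Working session

There is one attempt and no reset: what is moved stays moved. The work goes in short steps, Python scripts to look and compute and a tool call to move; the robot and the scene stay as the last step left them, time stands still between calls to the robot, and variables do not carry over. Pictures are saved under pics/ and viewed, and the job is handed in when it is done.

Besides the shell and the picture viewer there is one more tool, called in YAML: its name, and indented under it one key for each argument. move_arm: Moves the arm, as the interface text tells. Its arguments: {"type":"object","properties":{"increments":{"type":"array","items":{"type":"number"}},"fingers":{"type":"number"},"force":{"type":"number"}},"required":["increments"]}

```bash
ls; mkdir -p pics; cat > h.py <<'E'
import numpy as np, cv2
from rig import env, eyes
def cam(n,save=None):
    d=eyes.read_camera(n)
    if save: cv2.imwrite('pics/'+save,d['image'])
    return d
def px2w(d,u,v,z=None,wr=3):
    K=np.array(d['camera_matrix']);R=np.array(d['R']);t=np.array(d['t'])
    r=np.array([(u-K[0,2])/K[0,0],(v-K[1,2])/K[1,1],1.])
    C=-R.T@t; 
    if z is None:
        p=d['depth'][int(v)-wr:int(v)+wr+1,int(u)-wr:int(u)+wr+1]; s=np.median(p[p>0])
    else:
        w=R.T@r; s=(z-C[2])/w[2]
    return C+R.T@r*s
def w2px(d,X):
    K=np.array(d['camera_matrix']);c=np.array(d['R'])@X+np.array(d['t']); p=K@c; return p[:2]/p[2]
E
python3 - <<'E'
from h import *
s=env.state(); print(s)
for n in ('scene','side','wrist'):
    d=cam(n,n+'0.png'); print(n,np.round(-np.array(d['R']).T@d['t'],3))
    if n!='wrist':
        for k in ('tester','lid_bar','rocker_end','start_key_top','abort_key','board','cutters','tweezers','reel','latch'):
            for r in eyes.look_for(n,k)[:3]:
                u,v=r['point'][0]*512,r['point'][1]*384
                print(n,k,round(r['p'],2),round(u),round(v),np.round(px2w(d,u,v),3))
E
```

```text
pics
{'clock': 0.0, 'joint_positions': array([-0.04168032,  0.31169466,  0.01400175,  1.51304843, -0.0044114 ,
        1.31918736, -0.02721935]), 'qd': array([ 1.54274447e-03, -6.63832777e-04, -1.57454083e-03, -7.42163609e-05,
        4.03437655e-04, -1.49240999e-03,  6.02800314e-04]), 'joint_torque': array([-8.45983850e-04, -3.79911804e+01,  1.45537080e-01, -2.30588043e+01,
        1.22032766e-02,  1.37352623e-02,  4.05736500e-06]), 'tcp_pos': array([5.49279165e-01, 9.54480900e-08, 2.30241586e-01]), 'orientation': array([-0.0007844 ,  0.70709724,  0.70711538, -0.00084569]), 'force': array([-0.46483794, -0.10049963, -0.77498026]), 'ft_torque': array([-0.03181763, -0.0004821 , -0.00223552]), 'finger_gap': 0.9985761469062796}
scene [ 0.131 -0.245  0.5  ]
scene tester 0.57 261 238 [0.503 0.282 0.069]
scene tester 0.37 216 294 [0.39  0.263 0.003]
scene lid_bar 0.98 263 187 [0.559 0.351 0.133]
scene rocker_end 0.6 220 235 [0.437 0.32  0.079]
scene rocker_end 0.29 243 246 [0.454 0.268 0.077]
scene start_key_top 0.51 273 249 [0.489 0.225 0.08 ]
scene abort_key 0.47 242 246 [0.453 0.27  0.07
[... 226 characters left out ...]
.005]
scene reel 0.97 174 258 [0.365 0.38  0.022]
scene latch 0.74 251 224 [0.49  0.296 0.097]
side [0.169 0.985 0.596]
side tester 0.71 299 197 [0.516 0.361 0.075]
side lid_bar 0.74 283 165 [0.56  0.356 0.136]
side rocker_end 0.43 343 199 [0.433 0.328 0.081]
side start_key_top 0.56 366 213 [0.408 0.25  0.005]
side start_key_top 0.47 339 169 [0.489 0.232 0.084]
side board 0.94 192 254 [0.645 0.562 0.006]
side board 0.79 244 160 [0.776 0.21  0.004]
side board 0.51 290 190 [0.544 0.354 0.078]
side cutters 0.66 289 262 [0.466 0.481 0.013]
side cutters 0.57 340 199 [0.439 0.327 0.078]
side reel 0.78 352 257 [0.368 0.412 0.024]
side latch 0.61 324 173 [0.491 0.303 0.111]
wrist [0.55  0.076 0.375]
```

```bash
python3 - <<'E'
import cv2
a=cv2.imread('pics/scene0.png')[140:330,140:420]; cv2.imwrite('pics/sc.png',cv2.resize(a,None,fx=2.8,fy=2.8,interpolation=3))
a=cv2.imread('pics/side0.png')[110:310,160:420]; cv2.imwrite('pics/si.png',cv2.resize(a,None,fx=2.9,fy=2.9,interpolation=3))
E
```

```text
(no output)
```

View pics/sc.png

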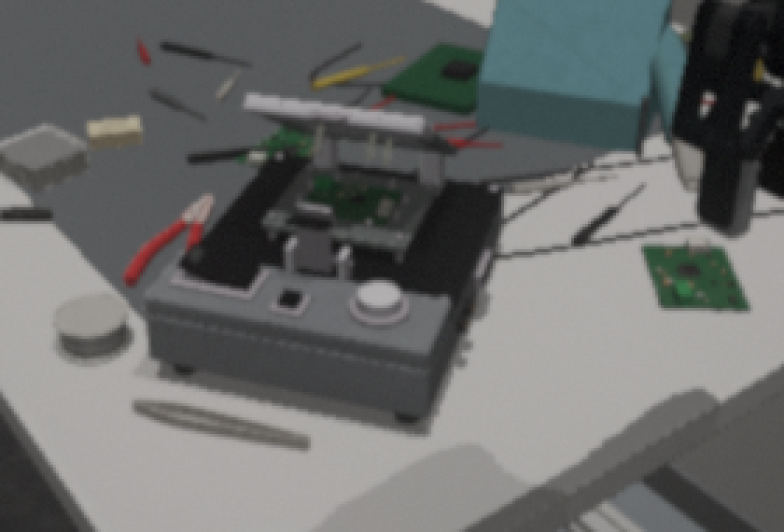

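View pics/si.png

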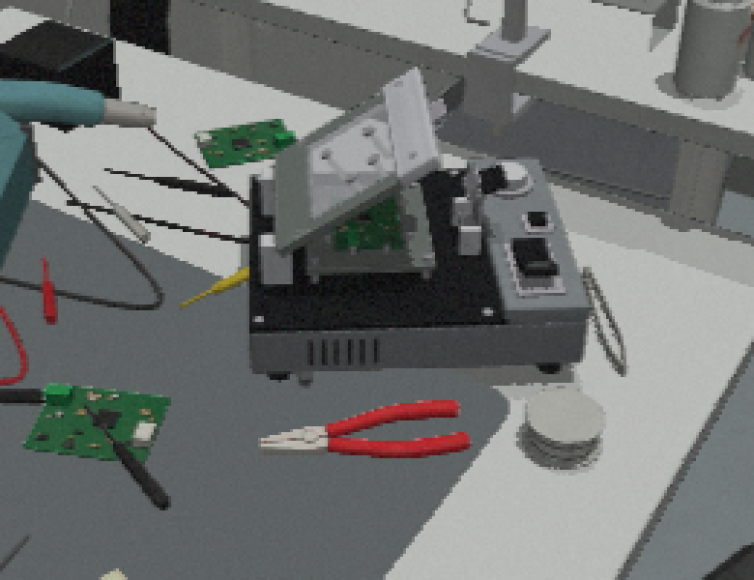

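View pics/wrist0.png

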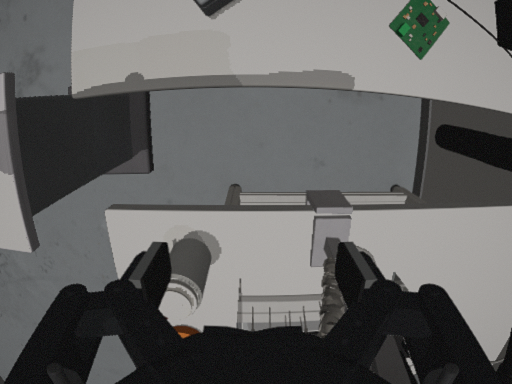

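The pictures show one fixture: its bar is at scene (263,187), rocker at (225,238), start key at (275,247) and square abort key at (243,246). The loose boards at scene (386,238) and (240,191) are look-alikes, and the job's board is the small one in the nest at (267,210). Next I'll fit the fixture pose from depth on its walls and tops.

```bash
cat > fit.py <<'E'
from h import *
from scipy.optimize import least_squares
def cloud(d):
    K=np.array(d['camera_matrix']);R=np.array(d['R']);t=np.array(d['t'])
    v,u=np.mgrid[0:384,0:512]; z=d['depth']; m=z>0
    c=np.stack([(u-K[0,2])/K[0,0]*z,(v-K[1,2])/K[1,1]*z,z],-1)[m]
    return (c-t)@R, d['image'][m], np.stack([u[m],v[m]],-1)
E
python3 - <<'E'
from fit import *
for n in ('scene','side'):
    d=cam(n); P,col,uv=cloud(d); np.savez('cl_'+n+'.npz',P=P,col=col,uv=uv)
x0=np.array([0.544,0.325,np.radians(29.5)])
L=lambda P,x:(P[:,:2]-x[:2])@np.array([[np.cos(x[2]),-np.sin(x[2])],[np.sin(x[2]),np.cos(x[2])]])
C={n:np.load('cl_'+n+'.npz')['P'] for n in('scene','side')}
def sel(n,x,tol=.008):
    P=C[n]; q=L(P,x); z=P[:,2]; w=(z>.02)&(z<.055); out=[]
    for ax,val,lim,o in ((0,-.128,.098,1),(0,.108,.098,1),(1,-.098,.12,0),(1,.098,.12,0)):
        lo,hi=((-.09,.09) if o==1 else (-.12,.10))
        m=w&(abs(q[:,ax]-val)<tol)&(q[:,o]>lo)&(q[:,o]<hi); out.append((ax,val,P[m]))
    return out
for ns in (['scene'],['side'],['scene','side']):
    x=x0.copy()
    for it in range(6):
        S=[s for n in ns for s in sel(n,x,.012 if it<2 else .006)]
        S=[s for s in S if len(s[2])>25]
        f=lambda x:np.concatenate([L(s[2],x)[:,s[0]]-s[1] for s in S])
        x=least_squares(f,x,loss='soft_l1',f_scale=.002).x
    print(ns,np.round(x[:2],4),np.degrees(x[2]).round(2),[(s[0],s[1],len(s[2]),np.round(np.median(L(s[2],x)[:,s[0]]-s[1]),4)) for s in S])
    for n in ('scene','side'):
        P=C[n];q=L(P,x);m=(abs(q[:,0]+.1)<.04)&(abs(q[:,1])<.095)
        for nm,(a,b,r) in dict(key=(-.095,-.056,.010),abort=(-.108,0,.004),rock=(-.095,.076,.005),deck=(-.02,.085,.008)).items():
            k=np.hypot(q[:,0]-a,q[:,1]-b)<r; print(n,nm,k.sum(),np.round(np.median(P[k,2]),4) if k.any() else '')
E
```

```text
['scene'] [0.5436 0.3325] 35.64 [(0, -0.128, 1472, np.float64(0.0)), (1, -0.098, 366, np.float64(0.0004))]
scene key 56 0.0838
scene abort 11 0.0773
scene rock 16 0.0876
scene deck 27 0.0594
side key 25 0.0845
side abort 6 0.0791
side rock 23 0.0743
side deck 52 0.0594Traceback (most recent call last):
  File "<stdin>", line 19, in <module>
    return func(*args, **kwargs)
    vector_fun = VectorFunction(
        fun_wrapped,
    ...<6 lines>...
        workers=workers
    )
    self._update_fun()
    ~~~~~~~~~~~~~~~~^^
    self.f = self.fun_wrapped(xp_copy(self.x))
             ~~~~~~~~~~~~~~~~^^^^^^^^^^^^^^^^^
    return np.atleast_1d(self.fun(x))
                         ~~~~~~~~^^^
    return self.f(x, *self.args, **self.kwargs)
           ~~~~~~^^^^^^^^^^^^^^^^^^^^^^^^^^^^^^
  File "<stdin>", line 18, in <lambda>
ValueError: need at least one array to concatenate
```

```bash
cat > fit2.py <<'E'
from fit import *
x0=np.array([0.5436,0.3325,np.radians(35.6)])
L=lambda P,x:(P[:,:2]-x[:2])@np.array([[np.cos(x[2]),-np.sin(x[2])],[np.sin(x[2]),np.cos(x[2])]])
E
python3 - <<'E'
from fit2 import *
C={n:np.load('cl_'+n+'.npz')['P'] for n in('scene','side')}
def sel(n,x,tol=.008):
    P=C[n]; q=L(P,x); z=P[:,2]; w=(z>.02)&(z<.055); out=[]
    for ax,val,o in ((0,-.128,1),(0,.108,1),(1,-.098,0),(1,.098,0)):
        lo,hi=((-.09,.09) if o==1 else (-.12,.10))
        m=w&(abs(q[:,ax]-val)<tol)&(q[:,o]>lo)&(q[:,o]<hi); out.append((ax,val,P[m]))
    return out
for ns in (['scene'],['side'],['scene','side']):
    x=x0.copy()
    for it in range(8):
        S=[s for n in ns for s in sel(n,x,.012 if it<3 else .006)]
        S=[s for s in S if len(s[2])>25]
        f=lambda x:np.concatenate([L(s[2],x)[:,s[0]]-s[1] for s in S])
        x=least_squares(f,x,loss='soft_l1',f_scale=.002).x
    print(ns,np.round(x[:2],4),np.degrees(x[2]).round(2),[(s[0],s[1],len(s[2]),np.round(np.median(L(s[2],x)[:,s[0]]-s[1]),4)) for s in S])
# key ring / top centroid by height
for n in C:
    P=C[n];q=L(P,x)
    m=(abs(P[:,2]-.0845)<.004)&(np.hypot(q[:,0]+.095,q[:,1]+.056)<.03); print(n,'key cen',np.round(np.median(q[m],0),4),np.round((q[m].min(0)+q[m].max(0))/2,4),m.sum())
    m=(P[:,2]>.0755)&(abs(q[:,0]+.095)<.03)&(abs(q[:,1]-.056)<.035)&(P[:,2]<.1); print(n,'rock',np.round(q[m].min(0),4),np.round(q[m].max(0),4), m.sum())
    m=(P[:,2]>.12)&(P[:,2]<.2)&(abs(q[:,0])<.12)&(abs(q[:,1])<.09); print(n,'lid',np.round(q[m].min(0),4),np.round(q[m].max(0),4),P[m,2].max(), m.sum())
# overlay
from h import *
def F(x,p): 
    c,s=np.cos(x[2]),np.sin(x[2]); return np.array([x[0]+c*p[0]-s*p[1],x[1]+s*p[0]+c*p[1],p[2]])
for n in C:
    d=cam(n); im=cv2.resize(d['image'],None,fx=3,fy=3,interpolation=2)
    def poly(pts,c):
        q=np.array([w2px(d,F(x,np.array(p)/1000)) for p in pts])*3+1; cv2.polylines(im,[q.astype(int)],True,c,1)
    poly([(-128,-98,70),(-68,-98,70),(-68,98,70),(-128,98,70)],(0,255,255))
    poly([(-128,-98,10),(108,-98,10),(108,98,10),(-128,98,10)],(255,255,0))
    poly([(-95+14.5*np.cos(a),-56+14.5*np.sin(a),84) for a in np.linspace(0,6.28,24)],(0,0,255))
    poly([(-107,31,80),(-83,31,80),(-83,81,90),(-107,81,90)],(0,0,255))
    poly([(-114.5,-6.5,78),(-101.5,-6.5,78),(-101.5,6.5,78),(-114.5,6.5,78)],(0,0,255))
    o=w2px(d,F(x,(-.05,0,.08)))*3; a,b=int(o[0])-380,int(o[1])-280
    cv2.imwrite('pics/ov_'+n+'.png',im[max(b,0):b+560,max(a,0):a+760])
E
```

```text
['scene'] [0.5436 0.3325] 35.64 [(0, -0.128, 1472, np.float64(0.0)), (1, -0.098, 366, np.float64(0.0004))]Traceback (most recent call last):
  File "<stdin>", line 15, in <module>
    return func(*args, **kwargs)
    vector_fun = VectorFunction(
        fun_wrapped,
    ...<6 lines>...
        workers=workers
    )
    self._update_fun()
    ~~~~~~~~~~~~~~~~^^
    self.f = self.fun_wrapped(xp_copy(self.x))
             ~~~~~~~~~~~~~~~~^^^^^^^^^^^^^^^^^
    return np.atleast_1d(self.fun(x))
                         ~~~~~~~~^^^
    return self.f(x, *self.args, **self.kwargs)
           ~~~~~~^^^^^^^^^^^^^^^^^^^^^^^^^^^^^^
  File "<stdin>", line 14, in <lambda>
ValueError: need at least one array to concatenate
```

```bash
cat > ov.py <<'E'
from fit2 import *
def F(x,p): 
    c,s=np.cos(x[2]),np.sin(x[2]); return np.array([x[0]+c*p[0]-s*p[1],x[1]+s*p[0]+c*p[1],p[2]])
def overlay(x,n,name):
    d=cam(n); im=cv2.resize(d['image'],None,fx=3,fy=3,interpolation=2)
    def poly(pts,c):
        q=np.array([w2px(d,F(x,np.array(p)/1000)) for p in pts])*3+1; cv2.polylines(im,[q.astype(int)],True,c,1)
    poly([(-128,-98,70),(-68,-98,70),(-68,98,70),(-128,98,70)],(0,255,255))
    poly([(-128,-98,10),(108,-98,10),(108,98,10),(-128,98,10)],(255,255,0))
    poly([(-95+14.5*np.cos(a),-56+14.5*np.sin(a),84) for a in np.linspace(0,6.28,24)],(0,0,255))
    poly([(-107,31,80),(-83,31,80),(-83,81,90),(-107,81,90)],(0,0,255))
    poly([(-114.5,-6.5,78),(-101.5,-6.5,78),(-101.5,6.5,78),(-114.5,6.5,78)],(0,0,255))
    o=w2px(d,F(x,(-.05,0,.08)))*3; a,b=int(o[0])-380,int(o[1])-280
    cv2.imwrite('pics/'+name,im[max(b,0):b+560,max(a,0):a+760])
E
python3 - <<'E'
from ov import *
x=np.array([0.5436,0.3325,np.radians(35.64)])
for n in ('scene','side'):
    P=np.load('cl_'+n+'.npz')['P'];q=L(P,x);z=P[:,2]
    for nm,m,ax in (('front',(abs(q[:,0]+.128)<.03)&(abs(q[:,1])<.085)&(z>.025)&(z<.055),0),('left',(abs(q[:,1]-.098)<.03)&(abs(q[:,0])<.1)&(z>.02)&(z<.052),1)):
        print(n,nm,m.sum(),np.percentile(q[m,ax],[10,50,90]).round(4) if m.any() else '')
    m=(abs(z-.0845)<.004)&(np.hypot(q[:,0]+.095,q[:,1]+.056)<.03); print(n,'key cen',np.round((q[m].min(0)+q[m].max(0))/2,4),np.ptp(q[m],axis=0),m.sum())
    m=(z>.0755)&(abs(q[:,0]+.095)<.03)&(abs(q[:,1]-.056)<.035)&(z<.1); print(n,'rock',np.round(q[m].min(0),4),np.round(q[m].max(0),4), m.sum())
    m=(z>.115)&(z<.2)&(abs(q[:,0])<.12)&(abs(q[:,1])<.09); print(n,'lid',np.round(q[m].min(0),4),np.round(q[m].max(0),4),z[m].max(), m.sum())
    overlay(x,n,'ov_'+n+'.png')
E
```

```text
scene front 1196 [-0.1291 -0.1279 -0.1267]
scene left 0 
scene key cen [-0.0961 -0.056 ] [0.02683382 0.02799319] 128
scene rock [-0.109   0.0303] [-0.0835  0.0793] 265
scene lid [-0.0833 -0.0641] [0.0525 0.0628] 0.17432680619378088 730
side front 0 
side left 1180 [0.0981 0.0995 0.101 ]
side key cen [-0.0979 -0.051 ] [0.02215952 0.02543581] 52
side rock [-0.1077  0.0322] [-0.0811  0.0832] 172
side lid [-0.0808 -0.0641] [0.0651 0.0692] 0.17617720729166084 1719
```

View pics/ov_scene.png

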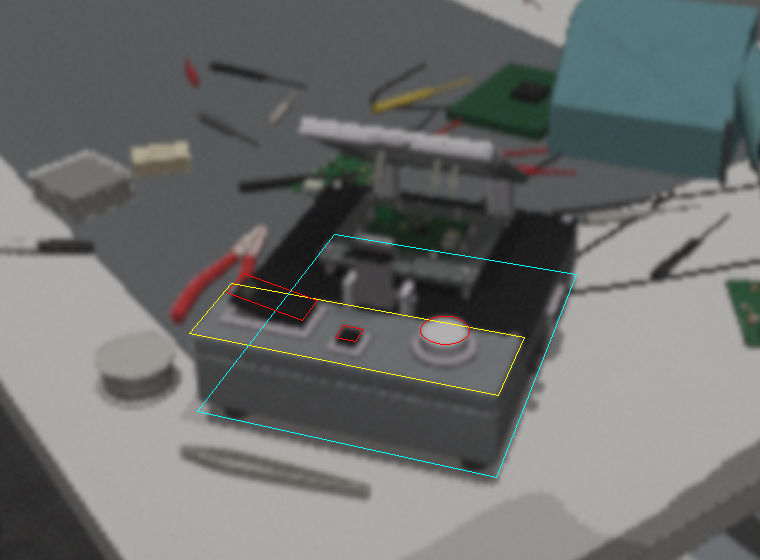

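View pics/ov_side.png

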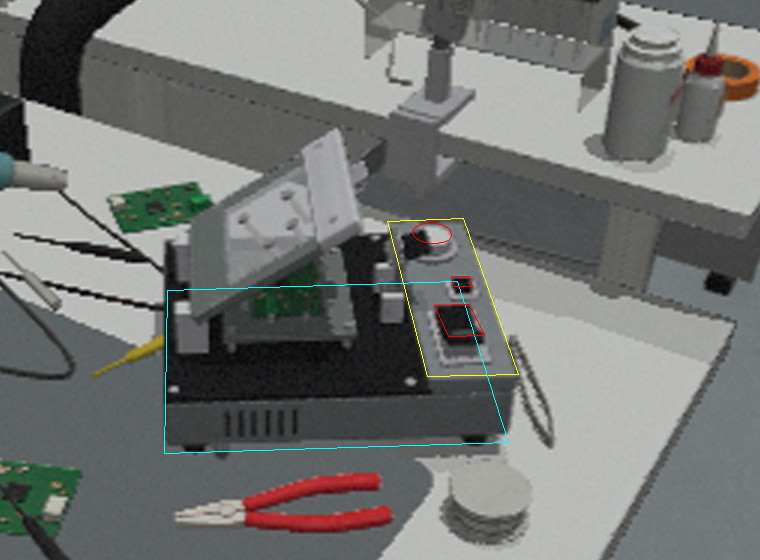

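```bash
python3 - <<'E'
from ov import *
x=np.array([0.5436,0.3325,np.radians(35.64)])
for n in ('scene','side'):
    P=np.load('cl_'+n+'.npz')['P'];q=L(P,x);z=P[:,2]
    if n=='side':
        m=(abs(q[:,1]-.0995)<.005)&(abs(q[:,0])<.1)&(z>.02)&(z<.052); print('left slope deg',np.degrees(np.polyfit(q[m,0],q[m,1],1)[0]))
        g=[(y,np.round([np.percentile(q[(abs(q[:,0]-y)<.01)&(abs(q[:,1]-.0995)<.01)&(z>.02)&(z<.05),1],50)],4)) for y in np.arange(-.13,.12,.03)]; print(g)
        m=(abs(q[:,1]-.0995)<.005)&(z>.02)&(z<.052); print('x extent',np.percentile(q[m,0],[0.5,99.5]))
    else:
        m=(abs(q[:,0]+.128)<.005)&(z>.02)&(z<.052); print('y extent',np.percentile(q[m,1],[.5,99.5]))
    for yy in (-.085,-.03,.03,.09):
        m=(abs(q[:,0]+.12)<.006)&(abs(q[:,1]-yy)<.006); print(n,yy,'top z',m.sum(),np.median(z[m]).round(4))
    for r in eyes.trace(n,'rocker_end')[:0]: pass
E
python3 - <<'E'
from ov import *
d=cam('scene'); cv2.imwrite('pics/z1.png',cv2.resize(d['image'][215:300,185:315],None,fx=6,fy=6,interpolation=2))
d=cam('side'); cv2.imwrite('pics/z2.png',cv2.resize(d['image'][130:230,230:360],None,fx=6,fy=6,interpolation=2))
E
```

```text
y extent [-0.09746572  0.16287981]
scene -0.085 top z 81 0.0063
scene -0.03 top z 63 0.0573
scene 0.03 top z 61 0.0436
scene 0.09 top z 54 0.0159
left slope deg 0.2202806260685468
[(np.float64(-0.13), array([0.0991])), (np.float64(-0.1), array([0.0992])), (np.float64(-0.07), array([0.0992])), (np.float64(-0.04000000000000001), array([0.0995])), (np.float64(-0.010000000000000009), array([0.0995])), (np.float64(0.01999999999999999), array([0.0997])), (np.float64(0.04999999999999999), array([0.1])), (np.float64(0.07999999999999999), array([0.0997])), (np.float64(0.10999999999999999), array([0.0995]))]
x extent [-0.1264676   0.10648711]
side -0.085 top z 14 0.0706
side -0.03 top z 13 0.0703
side 0.03 top z 19 0.0703
side 0.09 top z 50 0.0045
```

View pics/z1.png

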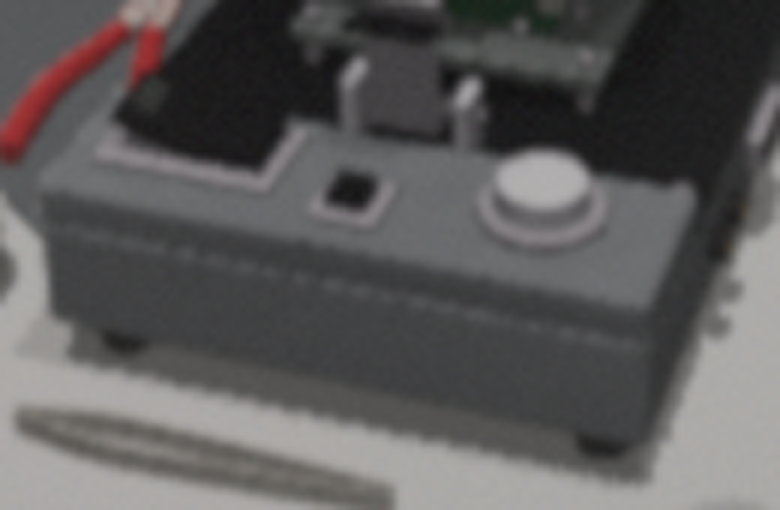

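View pics/z2.png

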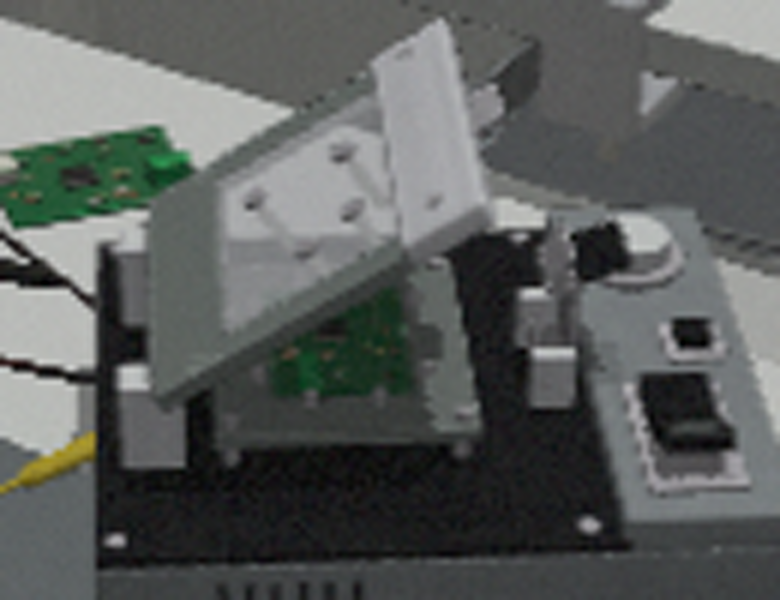

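```bash
python3 - <<'E'
from ov import *
x=np.array([0.5436,0.3325,np.radians(35.64)])
for n in ('scene','side'):
    P=np.load('cl_'+n+'.npz')['P'];q=L(P,x);z=P[:,2]
    print(n,[(k,round(float(np.median(z[(abs(q[:,0]-a)<.012)&(abs(q[:,1]-b)<.012)])),4)) for k,a,b in(('front table',-.2,-.1),('right',0,-.15),('left',.05,.16))])
    for y in (-.085,-.03,.03,.09):
        m=(abs(q[:,1]-y)<.003)&(q[:,0]>-.15)&(q[:,0]<-.05)&(z<.1)
        o=np.argsort(z[m]); print(n,y,[(int(1000*a),int(1000*b)) for a,b in zip(q[m,0][o],z[m][o])][::4])
E
```

```text
scene [('front table', -0.0006), ('right', -0.0007), ('left', 0.0085)]
scene -0.085 [(-149, -199), (-112, -1), (-149, -1), (-120, -1), (-123, 0), (-121, 0), (-118, 0), (-137, 0), (-138, 0), (-127, 0), (-128, 0), (-111, 0), (-126, 0), (-117, 2), (-115, 5), (-127, 19), (-126, 22), (-128, 25), (-129, 26), (-126, 28), (-127, 31), (-127, 33), (-128, 36), (-127, 37), (-128, 40), (-127, 42), (-128, 45), (-129, 48), (-126, 51), (-127, 53), (-127, 55), (-128, 58), (-52, 60), (-127, 61), (-127, 63), (-128, 67), (-85, 68), (-106, 68), (-123, 68), (-127, 68), (-98, 69), (-75, 69), (-101, 69), (-86, 69), (-105, 69), (-74, 69), (-83, 69), (-92, 69), (-73, 69), (-114, 70), (-97, 70), (-125, 70), (-112, 70)]
scene -0.03 [(-146, -1), (-144, -1), (-146, -1), (-117, -1), (-132, 0), (-140, 0), (-128, 0), (-110, 0), (-108, 0), (-145, 0), (-146, 0), (-109, 0), (-130, 1), (-127, 19), (-128, 23), (-128, 26), (-129, 29), (-128, 31), (-126, 34), (-126, 37), (-128, 40), (-127, 43), (-129, 47), (-127, 50), (-127, 52), (-128, 55), (-125, 58), (-56, 59), (-129, 60), (-128, 62), (-128, 65), (-126, 67), (-127, 67),
[... 989 characters left out ...]
1), (-128, 56), (-127, 60), (-128, 62), (-130, 66), (-128, 68), (-122, 68), (-115, 68), (-88, 68), (-117, 69), (-100, 69), (-124, 69), (-108, 69), (-94, 70)]
side [('front table', 0.0005), ('right', nan), ('left', 0.0099)]
side -0.085 [(-54, 59), (-57, 59), (-59, 61), (-86, 68), (-73, 69), (-126, 70), (-123, 70), (-122, 70), (-124, 71), (-86, 72)]
side -0.03 [(-74, 68), (-101, 69), (-96, 69), (-100, 69), (-105, 70), (-74, 70), (-113, 70), (-120, 70), (-105, 71), (-97, 72)]
side 0.03 [(-149, 0), (-57, 59), (-61, 60), (-67, 60), (-68, 61), (-126, 69), (-116, 70), (-75, 70), (-119, 71), (-81, 73), (-84, 80)]
side 0.09 [(-103, -2), (-119, -1), (-61, -1), (-94, 0), (-94, 0), (-52, 0), (-71, 0), (-60, 0), (-146, 0), (-101, 0), (-142, 0), (-130, 0), (-50, 0), (-81, 0), (-142, 0), (-134, 0), (-52, 0), (-148, 0), (-131, 1), (-62, 1), (-56, 1), (-75, 1), (-125, 1), (-106, 1), (-119, 2), (-149, 2), (-100, 4), (-108, 6), (-110, 8), (-65, 58), (-54, 59), (-56, 60), (-66, 61), (-68, 64), (-89, 68), (-106, 69), (-86, 69), (-103, 69), (-101, 70), (-89, 70), (-81, 70), (-70, 70), (-91, 70), (-100, 71), (-83, 71), (-105, 71), (-124, 71), (-83, 72), (-102, 73), (-103, 73), (-102, 74)]
  return _methods._mean(a, axis=axis, dtype=dtype,
  ret = ret.dtype.type(ret / rcount)
```

```bash
cat > go.py <<'E'
from ov import *
from scipy.spatial.transform import Rotation as Ro
X=np.array([0.5434,0.3331,np.radians(35.75)])
def lidpt(th,r=.115): return np.array([.085-r*np.cos(th)+.0085*np.sin(th),0,.096+r*np.sin(th)+.0085*np.cos(th)])
def rep(*targets):
    s=env.state(); q=s['orientation']; R=Ro.from_quat([q[1],q[2],q[3],q[0]])
    p=s['tcp_pos']; f=np.append(L(p[None],X)[0],p[2])
    print('t %.2f'%s['clock'],'fix mm',np.round(f*1000,1),'F',np.round(s['force'],1),'gap',round(s['finger_gap'],3))
    c,n=np.cos(X[2]),np.sin(X[2]); W=np.array([[-n,c,0],[c,n,0],[0,0,-1]]).T  # tool x=fix y, y=fix x, z down
    print('turn deg tool',np.round(np.degrees((R.inv()*Ro.from_matrix(W)).as_rotvec()),2))
    for t in targets:
        w=F(X,np.array(t)/1000); print(t,'world',np.round(w,3),'tool now',np.round(R.inv().apply(w-p)*1000,1),'tool aligned',np.round(W.T@(w-p)*1000,1))
E
python3 - <<'E'
from go import *
rep((-8,0,200),(-8,0,168))
for n in ('scene','side'):
    P=np.load('cl_'+n+'.npz')['P'];q=L(P,X)
    m=(P[:,2]>.12)&(P[:,2]<.5)&(P[:,0]>.35)&(P[:,0]<.75)&(P[:,1]>.1)&(P[:,1]<.5)&~((abs(q[:,0])<.1)&(abs(q[:,1])<.09)); print(n,m.sum(),P[m].min(0) if m.any() else'',P[m].max(0) if m.any() else '')
    m=(P[:,2]>.125)&(abs(q[:,1])<.02)&(abs(q[:,0])<.1); i=np.argsort(q[m,0]); print([(int(a*1000),int(b*1000)) for a,b in zip(q[m,0][i],P[m,2][i])][::6])
E
```

```text
t 1.55 fix mm [-189.2 -274.2  231.3] F [-0.6  0.4  0.6] gap 1.001
turn deg tool [  0.     0.   -35.74]
(-8, 0, 200) world [0.537 0.328 0.2  ] tool now [328.4 -13.1  31.3] tool aligned [274.2 181.2  31.3]
(-8, 0, 168) world [0.537 0.328 0.168] tool now [328.4 -13.1  63.3] tool aligned [274.2 181.2  63.3]
scene 0  
[(-36, 171), (-35, 171), (-34, 169), (-34, 171), (-33, 172), (-33, 171), (-30, 170), (-26, 162), (-25, 164), (-25, 165), (-24, 166), (-24, 172), (-23, 161), (-23, 168), (-23, 170), (-22, 169), (-22, 171), (-21, 170), (-21, 172), (-20, 172), (-20, 172), (-19, 171), (-18, 170), (-17, 156), (-11, 153), (-5, 149), (2, 125), (5, 131), (7, 131), (9, 132), (12, 137), (27, 130), (34, 126)]
side 0  
[(-35, 172), (-32, 171), (-31, 174), (-30, 173), (-28, 169), (-27, 171), (-26, 170), (-24, 169), (-22, 170), (-21, 173), (-19, 172), (-18, 173), (-17, 171), (-16, 172), (-15, 170), (-14, 169), (-13, 168), (-12, 168), (-11, 167), (-9, 166), (-8, 166), (-7, 165), (-6, 164), (-5, 165), (-4, 163), (-3, 163), (-2, 162), (0, 162), (0, 160), (1, 159), (2, 160), (3, 159), (4, 154), (4, 151), (5, 151), (6, 150), (8, 149), (9, 148), (10, 147), (11, 146), (12, 147), (14, 144), (15, 147), (16, 141), (17, 142), (18, 142), (19, 140), (21, 142), (22, 140), (23, 138), (24, 138), (25, 138), (27, 137), (27, 135), (29, 134), (30, 134), (31, 134), (32, 133), (33, 133), (34, 131), (36, 130), (37, 131), (38, 130), (39, 129), (40, 129), (42, 129), (43, 127), (45, 125), (47, 125)]
```

move_arm:
  increments: [38,-2,0,0,0,0,40,-2,0,0,0,0,40,-2,0,0,0,0,40,-2,0,0,0,0,40,-2,0,0,0,0]
  fingers: 1
  force: 40

```text
clock: 1.97
tcp_pos: [0.5454, 0.1864, 0.2305]
orientation: [0.005, 0.718, 0.696, -0.003]
force: [0.5, -0.4, 0.1]
finger_gap: 0.299
```

move_arm:
  increments: [0,0,0,0,0,-7.1,0,0,0,0,0,-7.1,0,0,0,0,0,-7.1,0,0,0,0,0,-7.1,0,0,0,0,0,-7.1]

```text
clock: 2.38
tcp_pos: [0.5403, 0.2072, 0.2297]
orientation: [0.001, 0.467, 0.884, -0.0]
force: [-0.1, -0.3, 0.3]
finger_gap: 0.0
```

```bash
python3 - <<'E'
from go import *
rep((-5,0,195))
E
```

```text
t 2.38 fix mm [ -76.1 -100.4  229.7] F [-0.1 -0.3  0.3] gap 0.0
turn deg tool [ 0.01  0.09 -1.38]
(-5, 0, 195) world [0.539 0.33  0.195] tool now [102.1  68.6  34.5] tool aligned [100.4  71.1  34.7]
```

move_arm:
  increments: [34,24,8,0,0,-1.4,34,24,8,0,0,0,34,23,8,0,0,0,0,0,10,0,0,0,0,0,8,0,0,0]

```text
clock: 2.8
tcp_pos: [0.5438, 0.3306, 0.1882]
orientation: [0.004, 0.458, 0.889, 0.002]
force: [1.1, -0.9, -0.3]
finger_gap: 0.003
```

```bash
python3 - <<'E'
from go import *
rep((-5,0,180))
for th in (.57,.5,.4,.3,.2,.1,.05,0): print(th,np.round(lidpt(th)*1000,1),np.round(lidpt(th,.131)*1000,1))
cam('side','s2.png'); a=cv2.imread('pics/s2.png')[100:260,200:400]; cv2.imwrite('pics/s2.png',cv2.resize(a,None,fx=3.7,fy=3.7,interpolation=2))
E
```

```text
t 2.80 fix mm [ -1.2  -2.2 188.2] F [ 1.1 -0.9 -0.3] gap 0.003
turn deg tool [ 0.35  0.28 -0.21]
(-5, 0, 180) world [0.539 0.33  0.18 ] tool now [ 2.3 -3.9  8.2] tool aligned [ 2.2 -3.8  8.2]
0.57 [ -7.2   0.  165.2] [-20.7   0.  173.8]
0.5 [-11.8   0.  158.6] [-25.9   0.  166.3]
0.4 [-17.6   0.  148.6] [-32.3   0.  154.8]
0.3 [-22.4   0.  138.1] [-37.6   0.  142.8]
0.2 [-26.    0.  127.2] [-41.7   0.  130.4]
0.1 [-28.6   0.  115.9] [-44.5   0.  117.5]
0.05 [-29.4   0.  110.2] [-45.4   0.  111. ]
0 [-30.    0.  104.5] [-46.    0.  104.5]
```

View pics/s2.png

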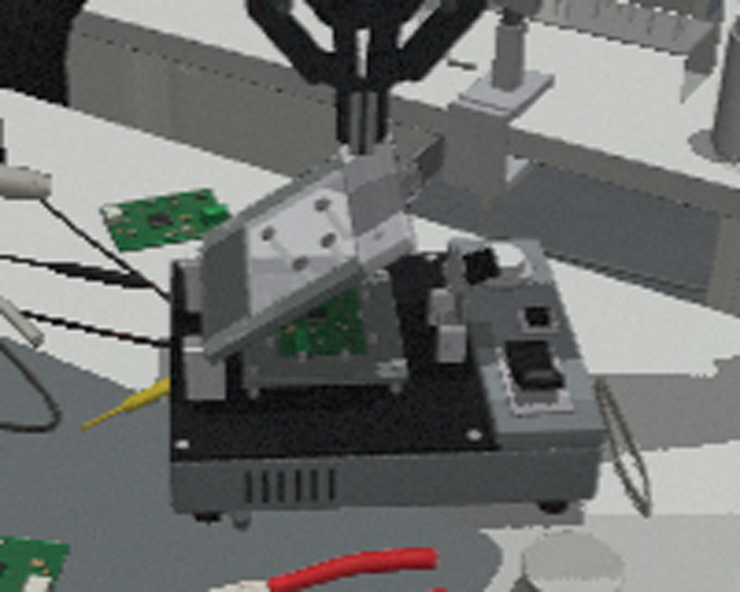

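Side view: the closed fingers stand just over the middle of the bar, at about (362,150) in the crop. I'll push down now along the bar's arc.

move_arm:
  increments: [2,-4,6,0,0,0,0,-2,7,0,0,0,0,-4,8,0,0,0,0,-3,8,0,0,0,0,-3,8,0,0,0]

```text
clock: 3.27
tcp_pos: [0.529, 0.3225, 0.1497]
orientation: [0.003, 0.458, 0.889, 0.003]
force: [-0.3, 0.9, 2.3]
finger_gap: 0.001
```

```bash
python3 - <<'E'
from go import *
rep((-24,0,138))
E
```

```text
t 3.27 fix mm [-1.790e+01 -1.000e-01  1.497e+02] F [-0.3  0.9  2.3] gap 0.001
turn deg tool [ 0.46  0.09 -0.28]
(-24, 0, 138) world [0.524 0.319 0.138] tool now [ 0.1 -6.2 11.7] tool aligned [ 0.1 -6.1 11.7]
```

move_arm:
  increments: [0,-2,8,0,0,0,0,-2,8,0,0,0,0,-1,7,0,0,0,0,-1,7,0,0,0,0,-1,6,0,0,0]

```text
clock: 3.68
tcp_pos: [0.523, 0.3164, 0.113]
orientation: [0.003, 0.459, 0.888, 0.004]
force: [-2.5, -0.6, 7.2]
finger_gap: -0.001
```

```bash
python3 - <<'E'
from go import *
rep((-28,0,104.5))
d=cam('side','s3.png'); a=cv2.imread('pics/s3.png')[100:260,200:400]; cv2.imwrite('pics/s3.png',cv2.resize(a,None,fx=3.7,fy=3.7,interpolation=2))
E
```

```text
t 3.68 fix mm [-26.3  -1.7 113. ] F [-2.5 -0.6  7.2] gap -0.001
turn deg tool [ 0.51  0.1  -0.46]
(-28, 0, 104.5) world [0.521 0.317 0.104] tool now [ 1.7 -1.8  8.5] tool aligned [ 1.7 -1.7  8.5]
```

View pics/s3.png

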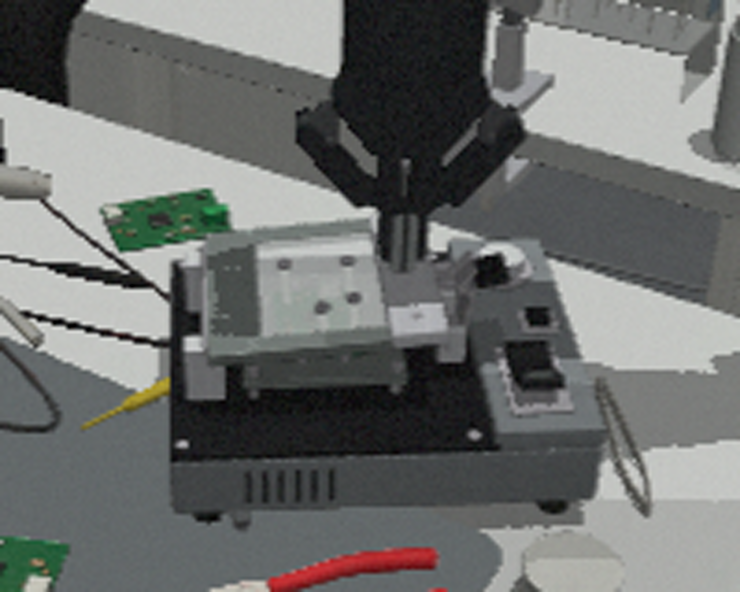

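The lid is nearly down, with the fingers on the bar at about (405,265) in the crop. I'll go on in small rows to the stop.

move_arm:
  increments: [0,0,4,0,0,0,0,0,4,0,0,0,0,0,3,0,0,0,0,0,3,0,0,0,0,0,3,0,0,0]

```text
clock: 4.15
tcp_pos: [0.5224, 0.3159, 0.1045]
orientation: [0.004, 0.46, 0.888, 0.003]
force: [-6.4, -4.6, 17.4]
finger_gap: 0.001
```

```bash
python3 - <<'E'
from go import *
rep((-28,0,104.5))
E
```

```text
t 4.15 fix mm [-27.1  -1.7 104.5] F [-6.4 -4.6 17.4] gap 0.001
turn deg tool [ 0.54  0.2  -0.46]
(-28, 0, 104.5) world [0.521 0.317 0.104] tool now [ 1.7 -0.9  0. ] tool aligned [ 1.7 -0.9  0. ]
```

move_arm:
  increments: [0,0,4,0,0,0,0,0,4,0,0,0,0,0,4,0,0,0]

```text
clock: 4.4
tcp_pos: [0.5225, 0.3159, 0.1045]
orientation: [0.005, 0.46, 0.888, 0.004]
force: [-6.6, -4.2, 21.3]
finger_gap: -0.006
```

```bash
python3 - <<'E'
from go import *
rep((-28,0,104.5))
d=cam('side','s4.png'); a=cv2.imread('pics/s4.png')[130:220,240:360]; cv2.imwrite('pics/s4.png',cv2.resize(a,None,fx=6,fy=6,interpolation=2))
E
```

```text
t 4.40 fix mm [-27.   -1.7 104.5] F [-6.6 -4.2 21.3] gap -0.006
turn deg tool [ 0.72  0.32 -0.47]
(-28, 0, 104.5) world [0.521 0.317 0.104] tool now [ 1.7 -1.  -0. ] tool aligned [ 1.7 -1.  -0. ]
```

View pics/s4.png

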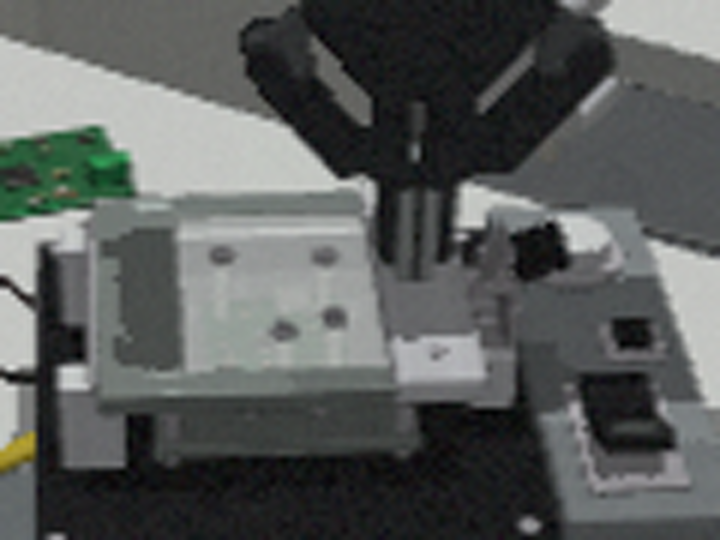

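The lid is on its stop: z holds at 104.5 mm under 21 N. I'll rise slowly and see whether it stays.

move_arm:
  increments: [0,0,-2,0,0,0,0,0,-2,0,0,0,0,0,-3,0,0,0,0,0,-6,0,0,0,0,0,-15,0,0,0]

```text
clock: 4.87
tcp_pos: [0.5212, 0.3132, 0.1298]
orientation: [0.005, 0.46, 0.888, 0.002]
force: [-0.0, -0.5, -0.1]
finger_gap: -0.005
```

```bash
python3 - <<'E'
from go import *
rep((-95,78,130))
d=cam('side','s5.png'); a=cv2.imread('pics/s5.png')[130:220,240:360]; cv2.imwrite('pics/s5.png',cv2.resize(a,None,fx=6,fy=6,interpolation=2))
P,c,uv=cloud(d); q=L(P,X); 
for xx in(-40,-30,-20,0,30):
    m=(abs(q[:,0]-xx/1000)<.003)&(abs(abs(q[:,1])-.04)<.015)&(P[:,2]>.08)&(P[:,2]<.18); print(xx,np.median(P[m,2]).round(4),m.sum())
E
```

```text
t 4.87 fix mm [-29.6  -3.2 129.8] F [-0.  -0.5 -0.1] gap -0.005
turn deg tool [ 0.43  0.44 -0.5 ]
(-95, 78, 130) world [0.421 0.341 0.13 ] tool now [ 80.6 -66.1  -1.3] tool aligned [ 81.2 -65.4  -0.2]
-40 0.1074 30
-30 0.107 31
-20 0.1068 43
0 0.1011 46
30 0.1004 45
```

View pics/s5.png

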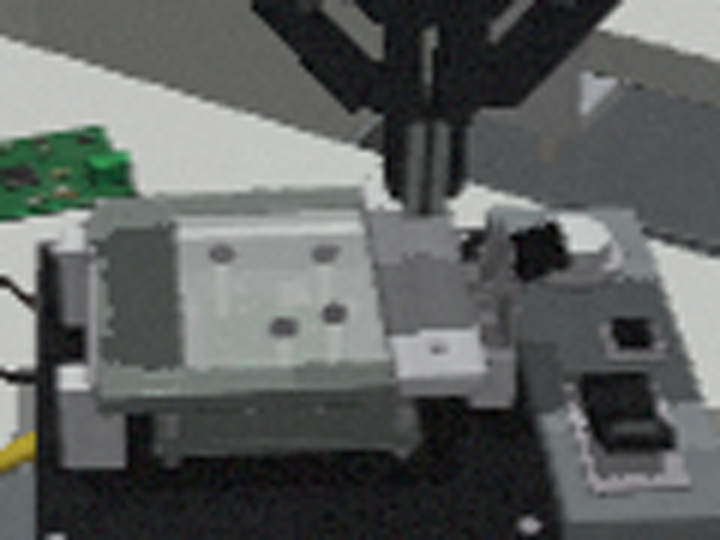

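The lid stays at z ≈ 107 mm under the free fingers, about 2 mm above its stop, so it is latched. Next is the rocker.

move_arm:
  increments: [0,0,-12,0,0,-0.5,27,-22,-8,0.4,0.4,0,28,-22,0,0,0,0,28,-22,0,0,0,0,0,0,0,0,0,0]

```text
clock: 5.33
tcp_pos: [0.4222, 0.3426, 0.1515]
orientation: [0.003, 0.46, 0.888, 0.004]
force: [-1.8, 0.7, 0.3]
finger_gap: -0.005
```

```bash
python3 - <<'E'
from go import *
rep((-95,80,100))
d=cam('scene','s6.png'); a=cv2.imread('pics/s6.png')[150:270,190:330]; cv2.imwrite('pics/s6.png',cv2.resize(a,None,fx=5,fy=5,interpolation=2))
d=cam('side','s6b.png'); a=cv2.imread('pics/s6b.png')[120:240,260:400]; cv2.imwrite('pics/s6b.png',cv2.resize(a,None,fx=5,fy=5,interpolation=2))
E
```

```text
t 5.33 fix mm [-92.8  78.5 151.5] F [-1.8  0.7  0.3] gap -0.005
turn deg tool [ 0.57  0.16 -0.48]
(-95, 80, 100) world [0.42  0.343 0.1  ] tool now [ 1.6 -2.7 51.5] tool aligned [ 1.5 -2.2 51.5]
```

View pics/s6.png

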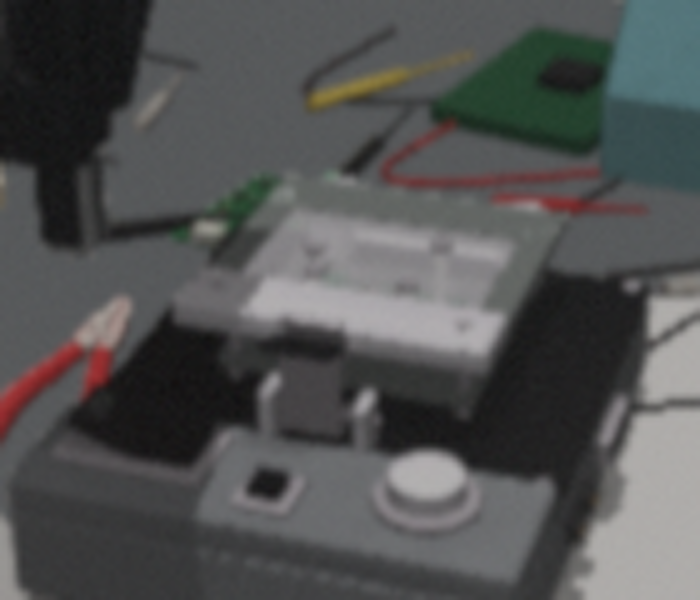

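View pics/s6b.png

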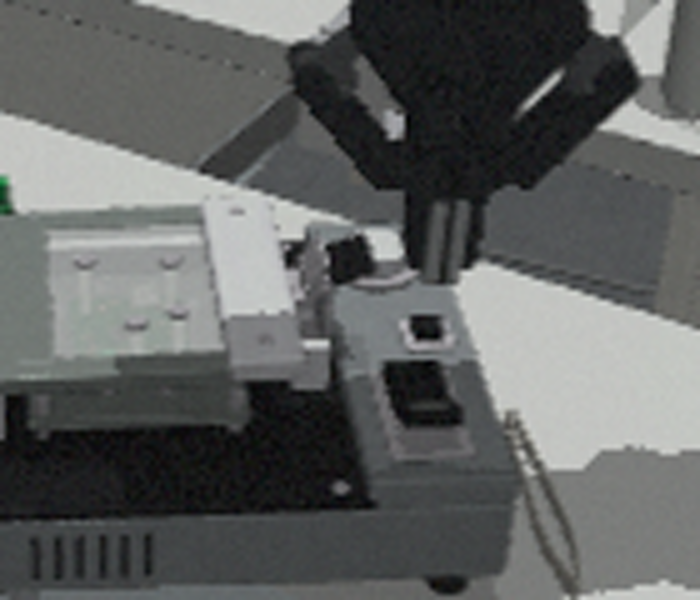

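The hook sits over the tongue at crop (310,340) and the lid is flat. The fingers are above the rocker's outer end. Descending.

move_arm:
  increments: [1,-2,20,-0.5,0,-0.5,0,0,18,0,0,0,0,0,14,0,0,0,0,0,3,0,0,0,0,0,0,0,0,0]

```text
clock: 5.85
tcp_pos: [0.4367, 0.3363, 0.0949]
orientation: [0.013, 0.462, 0.887, 0.01]
force: [0.4, -0.1, -0.2]
finger_gap: 0.002
```

```bash
python3 - <<'E'
from go import *
rep((-95,80,83))
E
```

```text
t 5.85 fix mm [-84.7  64.9  94.9] F [ 0.4 -0.1 -0.2] gap 0.002
turn deg tool [ 1.69  0.74 -0.78]
(-95, 80, 83) world [0.42  0.343 0.083] tool now [ 15.1 -10.8  11.4] tool aligned [ 15.1 -10.3  11.9]
```

The tool drifted 18 mm sideways during the descent without touching anything. I'll check the joints and correct before pressing.

```bash
python3 - <<'E'
from go import *
s=env.state(); print(np.round(s['joint_positions'],3),np.round(s['qd'],3))
E
```

```text
[-0.517  0.421 -0.238  1.723  0.135  0.985 -0.196] [ 0.016  0.024  0.013  0.002  0.008 -0.001  0.   ]
```

move_arm:
  increments: [7,-5,-3,1,0.4,-0.5,7,-5,0,0.7,0.3,-0.3,0,0,0,0,0,0]

```text
clock: 6.1
tcp_pos: [0.4218, 0.3415, 0.0986]
orientation: [-0.0, 0.457, 0.889, -0.001]
force: [-0.9, 0.4, -0.3]
finger_gap: 0.001
```

```bash
python3 - <<'E'
from go import *
rep((-95,80,83))
s=env.state(); print(np.round(s['joint_positions'],3),np.round(s['qd'],3))
E
```

```text
t 6.10 fix mm [-93.8  77.9  98.6] F [-0.9  0.4 -0.3] gap 0.001
turn deg tool [-0.1   0.01 -0.15]
(-95, 80, 83) world [0.42  0.343 0.083] tool now [ 2.1 -1.2 15.6] tool aligned [ 2.1 -1.2 15.6]
[-0.523  0.423 -0.25   1.711  0.119  1.025 -0.193] [ 0.01  -0.004  0.009 -0.033  0.007  0.001  0.006]
```

move_arm:
  increments: [2,-1,3,0,0,0,0,0,3,0,0,0,0,0,2,0,0,0]

```text
clock: 6.35
tcp_pos: [0.4209, 0.3448, 0.0926]
orientation: [0.001, 0.457, 0.89, 0.002]
force: [0.2, 0.1, 0.3]
finger_gap: -0.003
```

```bash
python3 - <<'E'
from go import *
rep((-95,80,83))
E
```

```text
t 6.35 fix mm [-92.6  81.1  92.6] F [0.2 0.1 0.3] gap -0.003
turn deg tool [ 0.23 -0.03 -0.08]
(-95, 80, 83) world [0.42  0.343 0.083] tool now [-1.1 -2.4  9.6] tool aligned [-1.1 -2.4  9.6]
```

move_arm:
  increments: [-1,-2,3,0,0,0,0,0,3,0,0,0,0,0,3,0,0,0,0,0,2,0,0,0]

```text
clock: 6.68
tcp_pos: [0.4187, 0.3451, 0.0826]
orientation: [0.0, 0.456, 0.89, 0.004]
force: [0.5, 0.5, 1.4]
finger_gap: 0.003
```

```bash
python3 - <<'E'
from go import *
rep((-95,80,83))
E
```

```text
t 6.68 fix mm [-94.2  82.6  82.6] F [0.5 0.5 1.4] gap 0.003
turn deg tool [ 0.37 -0.19  0.01]
(-95, 80, 83) world [0.42  0.343 0.083] tool now [-2.6 -0.8 -0.5] tool aligned [-2.6 -0.8 -0.4]
```

move_arm:
  increments: [-1,0,2,0,0,0,-1,0,2,0,0,0]

```text
clock: 6.85
tcp_pos: [0.4192, 0.3448, 0.0803]
orientation: [-0.0, 0.455, 0.89, 0.004]
force: [-6.6, -2.6, 24.8]
finger_gap: -0.001
```

```bash
python3 - <<'E'
from go import *
rep((-95,80,83))
d=cam('side','s7b.png'); a=cv2.imread('pics/s7b.png')[120:240,260:400]; cv2.imwrite('pics/s7b.png',cv2.resize(a,None,fx=5,fy=5,interpolation=2))
E
```

```text
t 6.85 fix mm [-93.9  82.   80.3] F [-6.6 -2.6 24.8] gap -0.001
turn deg tool [ 0.41 -0.27  0.07]
(-95, 80, 83) world [0.42  0.343 0.083] tool now [-2.  -1.  -2.7] tool aligned [-2.  -1.1 -2.7]
```

View pics/s7b.png

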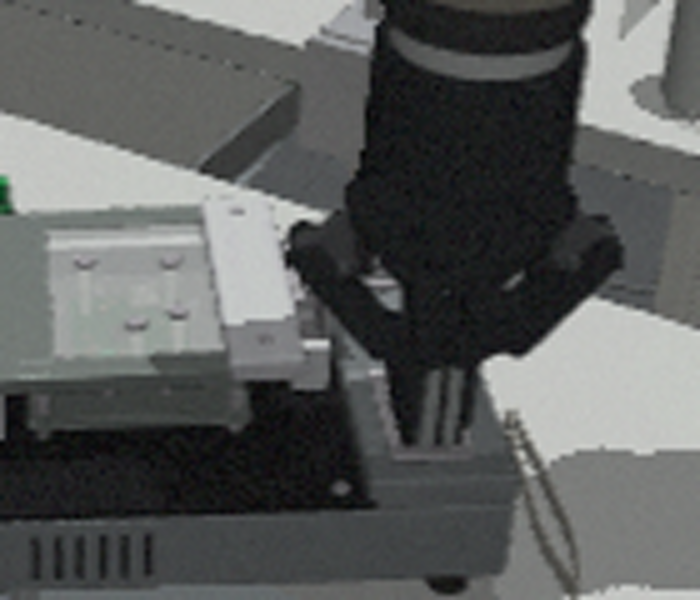

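Hard stop: 24.8 N at z 80.3 mm. I'll lift off and look at the rocker.

move_arm:
  increments: [0,0,-5,0,0,0,0,0,-15,0,0,0,0,0,-20,0,0,0,0,0,-20,0,0,0,0,0,0,0,0,0]

```text
clock: 7.32
tcp_pos: [0.4198, 0.3411, 0.1408]
orientation: [0.0, 0.456, 0.89, 0.002]
force: [0.8, 1.8, -0.5]
finger_gap: -0.001
```

```bash
python3 - <<'E'
from go import *
rep((-95,-56,140))
d=cam('side','s8b.png'); a=cv2.imread('pics/s8b.png')[120:240,260:400]; cv2.imwrite('pics/s8b.png',cv2.resize(a,None,fx=5,fy=5,interpolation=2))
for n in('side','scene'):
  d=cam(n) if n=='scene' else d
  P,c,uv=cloud(d); q=L(P,X)
  for yy in range(32,86,6):
    m=(abs(q[:,0]+.095)<.009)&(abs(q[:,1]-yy/1000)<.003)&(P[:,2]>.06)&(P[:,2]<.1); print(n,yy,np.median(P[m,2]).round(4) if m.any() else '',m.sum())
  m=(abs(q[:,0]+.03)<.006)&(abs(abs(q[:,1])-.04)<.015)&(P[:,2]>.08)&(P[:,2]<.13); print('lid',np.median(P[m,2]).round(4),m.sum())
E
```

```text
t 7.32 fix mm [-95.7  78.7 140.8] F [ 0.8  1.8 -0.5] gap -0.001
turn deg tool [ 0.18 -0.06 -0.02]
(-95, -56, 140) world [0.499 0.232 0.14 ] tool now [-134.7    0.7    0.7] tool aligned [-134.7    0.7    0.8]
side 32 0.089 2
side 38 0.088 20
side 44 0.0859 26
side 50 0.0837 17
side 56 0.0817 24
side 62 0.0806 15
side 68 0.081 16
side 74 0.0813 15
side 80 0.0791 41
lid 0.1068 84
scene 32 0.0829 39
scene 38 0.0856 26
scene 44 0.0839 20
scene 50 0.0818 15
scene 56 0.08 13
scene 62 0.0798 16
scene 68 0.0801 15
scene 74 0.08 18
scene 80 0.0798 11
lid 0.1061 97
```

View pics/s8b.png

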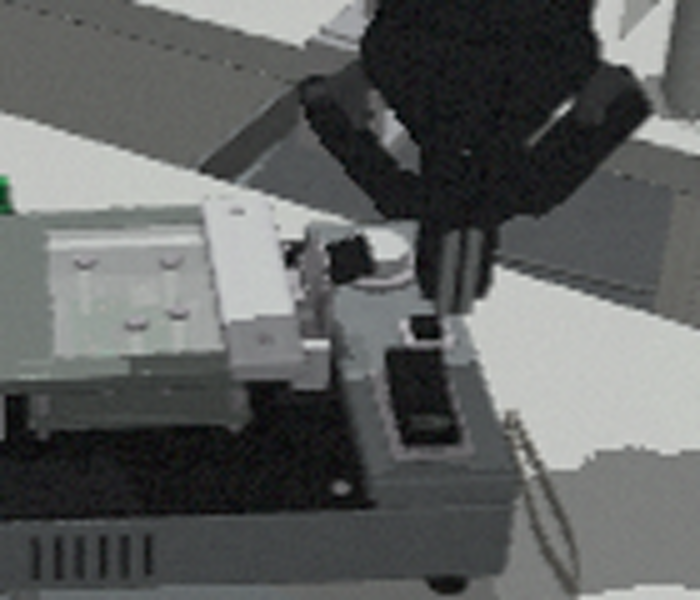

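The rocker has flipped: its inner end now stands at 88 mm and the outer end at about 80 mm. The lid is still at 106.5 mm. Next is the start key, passing at z ≈ 148 mm to stay clear of the tab.

move_arm:
  increments: [-25,0,-8,0,0,0,-27,0,0,0,0,0,-27,0,0,0,0,0,-27,0,0,0,0,0,-22,0,0,0,0,0]

```text
clock: 7.83
tcp_pos: [0.4873, 0.2365, 0.1375]
orientation: [-0.006, 0.449, 0.894, -0.005]
force: [-0.1, 0.0, 0.5]
finger_gap: 0.0
```

move_arm:
  increments: [0,0,0,0,0,0]

```text
clock: 7.92
tcp_pos: [0.4903, 0.2294, 0.1355]
orientation: [-0.005, 0.453, 0.891, -0.008]
force: [0.8, -0.5, -0.4]
finger_gap: 0.004
```

```bash
python3 - <<'E'
from go import *
rep((-96,-56,95))
E
```

```text
t 7.92 fix mm [-103.7  -53.1  135.5] F [ 0.8 -0.5 -0.4] gap 0.004
turn deg tool [-1.07 -0.08  0.37]
(-96, -56, 95) world [0.498 0.232 0.095] tool now [-3.   8.4 40.3] tool aligned [-2.9  7.7 40.5]
```

move_arm:
  increments: [-2,5,10,-1,0,0.4,-1,3,10,0,0,0,0,0,8,0,0,0,0,0,0,0,0,0]

```text
clock: 8.25
tcp_pos: [0.4964, 0.2282, 0.1005]
orientation: [-0.003, 0.458, 0.889, -0.004]
force: [-1.3, 0.6, -0.4]
finger_gap: 0.001
```

```bash
python3 - <<'E'
from go import *
rep((-96,-56,95))
d=cam('scene','s9.png'); a=cv2.imread('pics/s9.png')[150:270,190:330]; cv2.imwrite('pics/s9.png',cv2.resize(a,None,fx=5,fy=5,interpolation=2))
E
```

```text
t 8.25 fix mm [-99.4 -57.7 100.5] F [-1.3  0.6 -0.4] gap 0.001
turn deg tool [-0.59 -0.15 -0.31]
(-96, -56, 95) world [0.498 0.232 0.095] tool now [1.7 3.5 5.5] tool aligned [1.7 3.4 5.5]
```

View pics/s9.png

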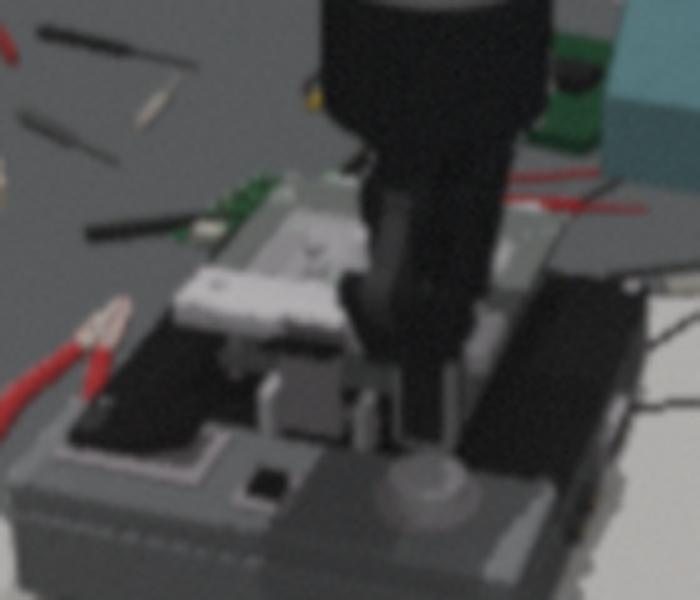

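move_arm:
  increments: [2,3,3,-0.6,0,-0.3,0,0,4,0,0,0,0,0,4,0,0,0]

```text
clock: 8.55
tcp_pos: [0.4972, 0.2352, 0.09]
orientation: [-0.001, 0.454, 0.891, 0.002]
force: [0.1, 0.2, 0.3]
finger_gap: -0.002
```

```bash
python3 - <<'E'
from go import *
rep((-96,-56,79))
E
```

```text
t 8.55 fix mm [-94.7 -52.5  90. ] F [0.1 0.2 0.3] gap -0.002
turn deg tool [ 0.2  -0.22  0.28]
(-96, -56, 79) world [0.498 0.232 0.079] tool now [-3.5 -1.4 11. ] tool aligned [-3.5 -1.3 11. ]
```

move_arm:
  increments: [-2,0,3,0,0,0,-1,0,3,0,0,0,0,0,3,0,0,0,0,0,3,0,0,0,0,0,2,0,0,0]

```text
clock: 8.97
tcp_pos: [0.4986, 0.234, 0.0791]
orientation: [-0.001, 0.453, 0.892, 0.003]
force: [-5.1, -2.7, 17.8]
finger_gap: 0.001
```

```bash
python3 - <<'E'
from go import *
rep((-96,-56,79))
E
```

```text
t 8.97 fix mm [-94.2 -54.2  79.1] F [-5.1 -2.7 17.8] gap 0.001
turn deg tool [ 0.24 -0.21  0.4 ]
(-96, -56, 79) world [0.498 0.232 0.079] tool now [-1.8 -1.8  0.1] tool aligned [-1.8 -1.8  0.1]
```

The key is right down: z 79.1 mm, 17.8 N. I'll hold two rows, then lift off.

move_arm:
  increments: [0,0,1,0,0,0,0,0,1,0,0,0,0,0,1,0,0,0]

```text
clock: 9.22
tcp_pos: [0.4986, 0.2341, 0.0794]
orientation: [-0.0, 0.453, 0.892, 0.003]
force: [-1.6, -0.6, 4.4]
finger_gap: 0.005
```

move_arm:
  increments: [0,0,-5,0,0,0,0,0,-12,0,0,0,0,0,-25,0,0,0,0,0,-30,0,0,0,0,0,-30,0,0,0]

```text
clock: 9.63
tcp_pos: [0.4943, 0.2307, 0.1766]
orientation: [-0.005, 0.453, 0.891, -0.003]
force: [1.2, 0.4, 0.0]
finger_gap: 0.001
```

move_arm:
  increments: [-20,0,-20,0,0,0,-30,0,0,0,0,0,-30,0,0,0,0,0,-30,0,0,0,0,0,0,0,0,0,0,0]

```text
clock: 10.05
tcp_pos: [0.567, 0.1444, 0.2062]
orientation: [0.002, 0.449, 0.893, 0.005]
force: [1.5, -2.2, 0.4]
finger_gap: 0.001
```

```bash
python3 - <<'E'
from go import *
rep()
for n in('side','scene'):
  d=cam(n,'f_'+n+'.png'); P,c,uv=cloud(d); q=L(P,X); med=lambda a,b,r,lo=.06,hi=.13:np.median(P[(np.hypot(q[:,0]-a,q[:,1]-b)<r)&(P[:,2]>lo)&(P[:,2]<hi),2]).round(4)
  print(n,'key',med(-.095,-.056,.009),'abort',med(-.108,0,.005),'rock outer',med(-.095,.076,.006),'inner',med(-.095,.038,.006),'lid',med(-.03,.04,.01),med(-.03,-.04,.01))
  for k in('cutters','tweezers','reel'):
    for r in eyes.look_for(n,k)[:1]:
      u,v=r['point'][0]*512,r['point'][1]*384; print(k,round(u),round(v),round(r['p'],2))
a=cv2.imread('pics/f_scene.png')[150:300,170:340]; cv2.imwrite('pics/f1.png',cv2.resize(a,None,fx=4,fy=4,interpolation=2))
a=cv2.imread('pics/f_side.png')[120:280,220:400]; cv2.imwrite('pics/f2.png',cv2.resize(a,None,fx=3.7,fy=3.7,interpolation=2))
E
```

```text
t 10.05 fix mm [ -91.1 -166.9  206.2] F [ 1.5 -2.2  0.4] gap 0.001
turn deg tool [ 0.59 -0.04  0.88]
side key 0.0844 abort 0.0775 rock outer 0.0813 inner 0.0882 lid 0.1066 0.1068
cutters 288 260 0.65
tweezers 370 218 0.44
reel 353 255 0.75
scene key 0.0837 abort 0.0774 rock outer 0.0799 inner 0.0852 lid 0.1052 0.0767
cutters 199 224 0.72
tweezers 217 293 0.98
reel 176 261 0.8
```

View pics/f1.png

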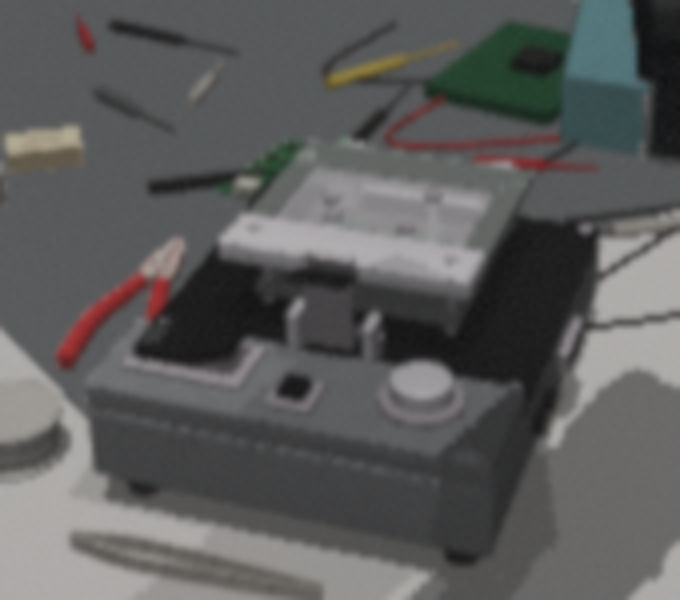

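View pics/f2.png

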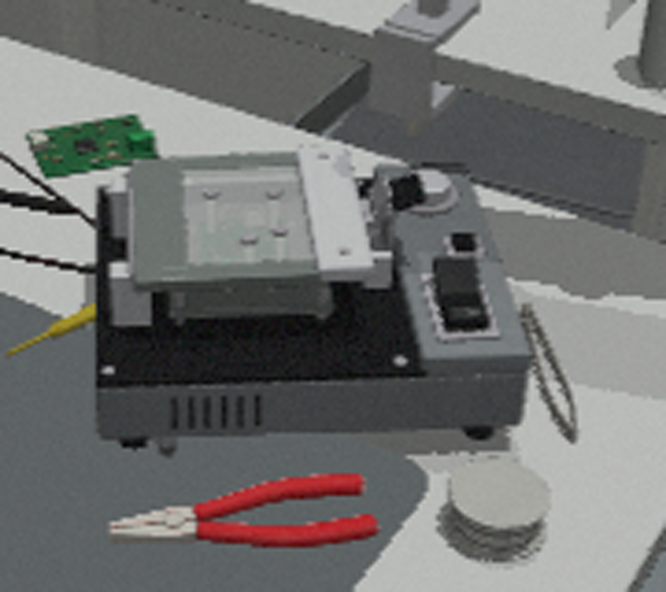

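move_arm:
  increments: [0,0,0,0,0,0,0,0,0,0,0,0]

```text
clock: 10.62
tcp_pos: [0.5608, 0.1558, 0.2061]
orientation: [-0.002, 0.442, 0.897, 0.007]
force: [-0.0, 0.1, 0.4]
finger_gap: -0.001
```

```bash
python3 - <<'E'
from rig import env
print(env.finish_job())
E
```

```text
the job is handed in; nothing more can be done
None
```

I ran all three steps in order with closed fingers and handed the job in at about 10.6 s; no verdict was reported.

- **Lid:** I pushed the bar onto its stop (z 104.5 mm, 21 N). After release it stayed at about 106.7 mm, the height given for a latched lid, and the hook shows over the tongue.
- **Rocker:** I pressed the outer end down to a hard stop. Afterwards the inner end stood at about 88 mm and the outer end at about 80 mm, so it is on.
- **Start key:** I pressed it to 79.1 mm (17.8 N) and held it there for about 0.25 s. It sprang back to 84 mm.

**Last checks:**
- The abort key is up at 77.5 mm.
- The cutters, tweezers and reel showed within 1 to 4 pixels of where they were first detected, apart from the tweezers in the side view, which had no earlier detection to compare with.
- The arm stood clear of everything.

**Not confirmed or off:**
- I could not measure how far the board is pressed down or whether it is still between its pins, because the lid covers it. I inferred that from the lid height.
- I judged the latch angle only from the picture.
- On the way down to the rocker the tool drifted about 18 mm sideways, to 95 mm height, without touching anything. I corrected it before pressing.
- One scene-camera lid reading (76.7 mm on the right side) disagreed with the side camera's 106.8 mm. I took it as a bad reading, because the lid looks flat in both pictures.

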